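# Open the squat push-and-turn bottle on the assembly bench

## Task

Open the child-resistant cap of the short, wide bottle: press the cap firmly down and, keeping it down, turn it about 75 degrees anticlockwise seen from above; then let go so that it springs back up and stays open. Leave the cap of the tall, slim bottle shut.

Things in the scene. Friction and masses are not known exactly. Their poses are not given: they have to be found in the camera images.
- tub_grip (a point): On the axis of the short wide white bottle's cap, 10 mm below its flat top, z up. Cap: upright ribbed pale-grey cylinder, diameter 51 mm, 32 mm tall, 16 mm of neck below. Bottle: 84 mm across, top of cap 113 mm above the bench, fixed in one of three seats 140 mm apart. The others: tall slim bottle (60 mm across, 140 high, similar cap), flat steel can (50 x 80, 126 high).
- tub_press (a joint): How far the short bottle's cap is pressed down, m: 0 at rest (up), 0.014 at the bottom stop. Spring: 8 N to start, 13 N at 0.007, 18 N at the bottom. The cap is free to turn when down by 0.0075 or more; about 0.010 is a good depth. Let go, it springs up unless still under its catch.
- tub_turn (a joint): Turn of the short bottle's cap (the ridge on its grey top disc shows it), rad: 0 shut, grows anticlockwise seen from above, stop at 1.55; friction 0.06 N m. Unpressed, a catch stops it at 0.1 and above 0.5 N m the ribbed shell just slips round. Keep it down from there until past 1.0. Beyond 1.05 it is open: let go there, it springs up and stays.
- flask_turn (a joint): Turn of the similar cap of the tall slim bottle, rad: 0 shut, grows anticlockwise. To be left shut.

How it is judged:
On the way:
1. the short bottle's cap is pressed down (value of joint tub_press above 0.007 m), for 0.1 s.
At the end, for the whole second after the job is handed in: the short bottle's cap is turned open by more than 1.05 rad and has sprung back up to within 2 mm of its rest height, and the tall bottle's cap is still shut (turned less than 0.2 rad) (value of joint tub_turn above 1.05 rad and value of joint tub_press below 0.002 m and value of joint flask_turn below 0.2 rad); the robot touches nothing.
It fails at once if the tall bottle's cap is turned by more than 0.2 rad (value of joint flask_turn above 0.2 rad).
It also fails if it takes over 32 s, if anything falls off the work surface, if the arm or the gripper's body presses on something with over 40 N, if the wrist force passes 120 N, or if a joint passes its speed limit or range.

## Robot

A 6-joint arm with a two-finger parallel gripper is mounted at the origin on the work surface. World frame = base frame: x ahead of the robot, y to its left, z up, the work surface at z = 0. Lengths are in m, angles in rad, forces in N, time in s.
With the tool pointing down it reaches from about 0.25 to 0.775 m from the base axis. Payload 8.9 kg.
Tool frame: the origin (TCP) lies at the very end of the fingers, on their centre line; the grasp point (between the pads) lies 19 mm behind it; z points along the fingers, y is the line along which they close (so a half turn about z gives the same grasp; the last joint's range is limited). The gripper opens to 85 mm and grips with 20 to 120 N. Pads are 22 mm wide; open, the fingers measure 114 mm over their backs; the gripper's body (76 mm by 85 mm) begins 54 mm behind the grasp point. The pads swing forward as they close: fully open they stand 13 mm farther back than shut.
Start: joints at [-1.45, 0.291, -0.153, 1.127, 0, 1.431], TCP at [0.135, -0.507, 0.192] pointing down, gripper open.
Joint ranges: [-2.52, 2.52], [-0.91, 1.74], [-1.3, 1.37], [-1.96, 2.02], [-1.52, 1.47], [-3.14, 3.14]. Speed limits (rad/s): [2.22, 2.22, 2.79, 3.14, 3.14, 3.14].

## Interface

Orientations are given as a 3x3 rotation matrix whose columns are the frame's x, y, z axes.
In Python, from station import robot, optics, job gives the robot as it stands.
- The arm moves only by the tool drive_tool, never from a script. Its argument "steps" is a list of rows, each an object with "slide": the shift along the tool's x, y, z as a fraction of full scale, a list of three; "rotation": the turn, a rotation vector about the tool's x, y, z as a fraction of full scale, a list of three; "hand": the opening, from -1 (shut) to 1 (fully open), so that 0 is half open. In form: [{"slide": [dx, dy, dz], "rotation": [wx, wy, wz], "hand": hand}, ...]. A call has 1 to 8 rows; each row is the pose to reach, as a shift and turn from the pose commanded when the call began, along the tool's axes at that moment; what a row does not reach only later rows make up. Full scale, the value 1, is 20 cm for a shift and 90 degrees for a turn. A row lasts 1/12 s, in which the tool goes at most 41.7 mm and 7.16 degrees, less where a joint would pass 70% of its speed; a pose out of reach is approached as far as the arm can. A call with a number of a shift or a turn outside -1 to 1 is refused whole. A call with a gripper value outside its range is refused whole. The fingers move at their own pace and stop on an object; "force" is the grip in N (left out, the last holds). Time passes only in rows, so rows that repeat a pose let the fingers close. It gives the time, the measured TCP pose, the force, the opening and the grip force at its end, in the units of the state.
- robot.read_state(): the state, without advancing time (a new reading comes with each control period).
- optics.read_camera(name): name is "scene" or "top" or "wrist"; returns the picture (480x640x3 uint8, red, green, blue); there is no depth.
- optics.camera_info(name): a dict with "fov_y" (degrees; the focal length in pixels is half the picture's height over the tangent of half this angle, whatever the lens; pixels are square), "cx", "cy" (the principal point, pixels), "distortion" ([k1, k2, p1, p2, k3] as OpenCV has them; the pictures are not rectified), "R" (3x3) and "t" (3): a world point X has camera coordinates R X + t; the wrist camera has in their place "mount" (4x4, takes a point from camera to tool coordinates, whose origin is the TCP and whose axes are the flange's). Camera axes: x right, y down, z forward; pixel columns grow to the right and rows downward; lengths in m; the calibration is good to about 2 mm. A picture is of the moment at which its call begins: read the wrist's pose just before it. camera_info takes no time and is no camera call.
- job.finish_job(): hands the job in; it is judged then, once.
Trained networks look in the newest picture that a camera, given by its name, has taken for a name from the list of things; names that differ only in an ending like _2 or _b are one class to them, and where a whole thing is asked for, a point or a joint stands for the part that bears it (a point fixed in the world has none). Each returns a list of dicts, best first, with "p" (0 to 1); they miss things now and then, are a little off and sometimes report something else, mostly with a low value. They report only what shows in the picture. A call takes as long as a camera call.
- optics.search_frame(camera, label): "extent" ([left, top, right, bottom] in pixels, round what is visible of it).
- optics.regions_of(camera, label): "region" (480x640 bool, what is visible of it) and "extent" ([left, top, right, bottom] in pixels, round what is visible of it).
The state is a dict: "t": time; "q": joint angles; "dq": joint speeds; "tau": joint torques, N m; "tool_pos": TCP position; "ee_rot": TCP orientation; "force": force on the tool from outside, world axes, zero at the start; "torque": the same for the moment, N m; "finger_gap": finger opening in m; "finger_force": force on a finger pad.
Only numpy, scipy, OpenCV 4.12 (cv2) and the standard library are available. Lean on these libraries where they do the work, as an engineer would, in place of code of your own. Each camera call takes 0.05 s, during which the arm holds its last target. There are 200 camera calls.

## Working session

There is one attempt and no reset: what is moved stays moved. The work goes in short steps, Python scripts to look and compute and a tool call to move; the robot and the scene stay as the last step left them, time stands still between calls to the robot, and variables do not carry over. Pictures are saved under pics/ and viewed, at most 10 in all, crops included, and the job is handed in when it is done.

Besides the shell and the picture viewer there is one more tool, called after "Emit:" as a command line: name --argument value ..., lists and objects as JSON in quotes. drive_tool: Moves the arm, as the interface text tells. Shift numbers are shares of 20 cm and turn numbers shares of 90 degrees, none past 1 either way. Its arguments: {"type":"object","properties":{"steps":{"type":"array"},"force":{"type":"number"}},"required":["steps"]}

```bash
mkdir -p pics; ls; cat > h.py <<'E'
import numpy as np, cv2
from station import robot, optics, job
def K(i):
    f=240/np.tan(np.radians(i["fov_y"])/2); return np.array([[f,0,i["cx"]],[0,f,i["cy"]],[0,0,1.]])
def pose(n,s=None):
    i=optics.camera_info(n)
    if "R" in i: return np.array(i["R"]),np.array(i["t"]),i
    M=np.array(i["mount"]);T=np.eye(4);T[:3,:3]=s["ee_rot"];T[:3,3]=s["tool_pos"];W=np.linalg.inv(T@M)
    return W[:3,:3],W[:3,3],i
def at_z(n,uv,z,s=None):
    R,t,i=pose(n,s); p=cv2.undistortPoints(np.array([[uv]],float),K(i),np.array(i["distortion"],float))[0,0]
    d=R.T@np.array([p[0],p[1],1]); c=-R.T@t; return c+d*(z-c[2])/d[2]
def proj(n,X,s=None):
    R,t,i=pose(n,s); return cv2.projectPoints(np.array(X,float).reshape(-1,3),cv2.Rodrigues(R)[0],t,K(i),np.array(i["distortion"],float))[0][:,0]
def save(im,n): cv2.imwrite("pics/"+n,im[:,:,::-1])
E
python3 - <<'E'
from h import *
s=robot.read_state(); print(s)
a=[]
for n in("top","scene"):
    im=optics.read_camera(n); a.append(im)
    for l in("tub_grip","flask_turn"):
        for r in optics.regions_of(n,l)[:3]:
            e=r["extent"]; m=r["region"]; v,u=np.nonzero(m)
            print(n,l,round(r["p"],2),e,(u.mean(),v.mean()),at_z(n,((e[0]+e[2])/2,(e[1]+e[3])/2),.1))
    R,t,i=pose(n); print(n,"cam",-R.T@t,i["fov_y"])
save(cv2.resize(np.vstack(a),(450,600+75-75)) if 0 else a[0],"top.png"); save(a[1],"scene.png")
E
```

```text
pics
{'t': 0.0, 'q': array([-1.45028444e+00,  2.91284598e-01, -1.54120054e-01,  1.12667384e+00,
        3.88037277e-05,  1.43148132e+00]), 'dq': array([ 0.00037457,  0.00229657, -0.00012218,  0.00253039, -0.00036832,
       -0.00016008]), 'tau': array([ 3.70737089e-04, -5.37143826e+01,  3.31368041e+01,  1.60698075e-02,
       -2.06114573e-04,  1.67394365e-06]), 'tool_pos': array([ 0.134832  , -0.50690236,  0.19173242]), 'ee_rot': array([[ 9.66434483e-01,  2.56913170e-01, -1.15619594e-04],
       [ 2.56913105e-01, -9.66433663e-01,  1.27752658e-03],
       [ 2.16474735e-04, -1.26434993e-03, -9.99999177e-01]]), 'force': array([ 1.04422919, -0.54084003, -0.11293533]), 'torque': array([ 0.01284956, -0.02934865, -0.00729707]), 'finger_force': 0.0, 'finger_gap': 0.08502847198455626}
top tub_grip 0.64 [230.9, 222.4, 262.9, 255.2] (np.float64(244.6490765171504), np.float64(239.75065963060686)) [0.59591244 0.15332202 0.1       ]
top flask_turn 0.62 [309.9, 242.3, 339.6, 277.7] (np.float64(324.44591346153845), np.float64(258.328125)) [0.55784756 0.02219624 0.1       ]
top cam [0.46799252 0.02585215 0.8685243 ] 54.97444487140055
scene tub_grip 0.73 [372.7, 210.4, 411.9, 254.8] (np.float64(389.1557142857143), np.float64(230.1507142857143)) [0.6028428 0.1567159 0.1      ]
scene flask_turn 0.63 [262.8, 212.8, 303.6, 261.3] (np.float64(283.5297432686287), np.float64(236.27238572323105)) [0.54046143 0.02913909 0.1       ]
scene cam [ 0.9452956  -0.13786004  0.62227767] 49.079856830762935
```

View pics/top.png

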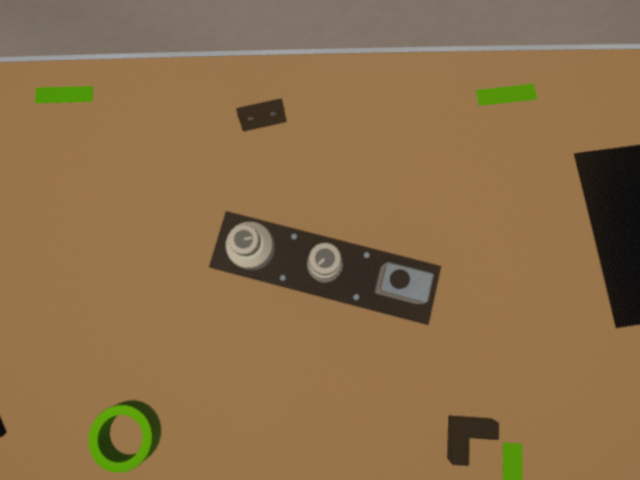

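View pics/scene.png

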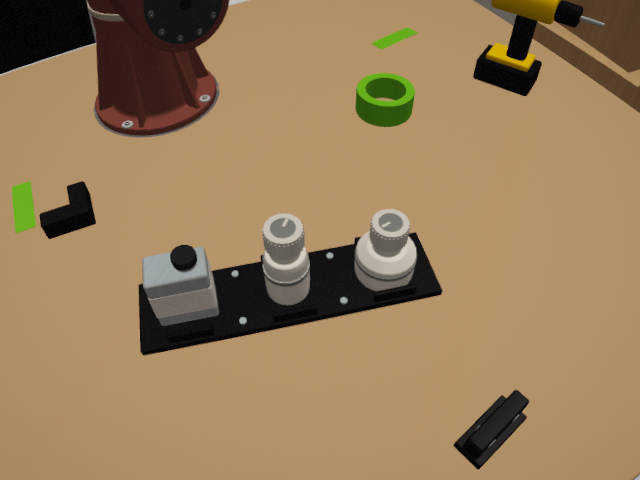

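Top view: the short wide bottle is at (248,243) with its cap disc at about (243,239). The tall flask is at (324,262) and the can at (405,283). In the scene view the short bottle is at (388,250) with its cap at (389,228), which agrees with the networks. The cap is near (0.597, 0.151), and I'm moving towards it.

Emit:
drive_tool --steps '[{"slide": [1, -0.84, -0.2], "rotation": [0, 0, -0.33], "hand": 1}, {"slide": [1, -0.84, -0.2], "rotation": [0, 0, -0.33], "hand": 1}, {"slide": [1, -0.84, -0.2], "rotation": [0, 0, -0.33], "hand": 1}, {"slide": [1, -0.84, -0.2], "rotation": [0, 0, -0.33], "hand": 1}, {"slide": [1, -0.84, -0.2], "rotation": [0, 0, -0.33], "hand": 1}, {"slide": [1, -0.84, -0.2], "rotation": [0, 0, -0.33], "hand": 1}, {"slide": [1, -0.84, -0.2], "rotation": [0, 0, -0.33], "hand": 1}, {"slide": [1, -0.84, -0.2], "rotation": [0, 0, -0.33], "hand": 1}]'

```text
t: 0.97
tool_pos: [0.2866, -0.2912, 0.2331]
ee_rot: [[0.709, 0.705, 0.001], [0.705, -0.709, -0.0], [0.001, 0.001, -1.0]]
force: [0.1, -0.1, 0.3]
finger_gap: 0.0852
finger_force: 0.0
```

Emit:
drive_tool --steps '[{"slide": [1, -0.18, 0], "rotation": [0, 0, -0.32], "hand": 1}, {"slide": [1, -0.18, 0], "rotation": [0, 0, -0.32], "hand": 1}, {"slide": [1, -0.18, 0], "rotation": [0, 0, -0.32], "hand": 1}, {"slide": [1, -0.18, 0], "rotation": [0, 0, -0.32], "hand": 1}, {"slide": [1, -0.18, 0], "rotation": [0, 0, -0.32], "hand": 1}, {"slide": [1, -0.18, 0], "rotation": [0, 0, -0.32], "hand": 1}]'

```text
t: 1.47
tool_pos: [0.4047, -0.1236, 0.2322]
ee_rot: [[0.28, 0.96, 0.001], [0.96, -0.28, 0.001], [0.002, 0.001, -1.0]]
force: [-1.0, 0.5, -0.1]
finger_gap: 0.0853
finger_force: 0.0
```

Emit:
drive_tool --steps '[{"slide": [1, 0.33, 0], "rotation": [0, 0, 0], "hand": 1}, {"slide": [1, 0.33, 0], "rotation": [0, 0, 0], "hand": 1}, {"slide": [1, 0.33, 0], "rotation": [0, 0, 0], "hand": 1}, {"slide": [1, 0.33, 0], "rotation": [0, 0, 0], "hand": 1}, {"slide": [1, 0.33, 0], "rotation": [0, 0, 0], "hand": 1}, {"slide": [1, 0.33, 0], "rotation": [0, 0, 0], "hand": 1}]'

```text
t: 1.97
tool_pos: [0.5257, 0.0491, 0.2315]
ee_rot: [[0.283, 0.959, 0.001], [0.959, -0.283, 0.002], [0.002, 0.001, -1.0]]
force: [-0.9, -1.4, -1.1]
finger_gap: 0.0853
finger_force: 0.0
```

```bash
cat > look.py <<'E'
from h import *
import sys
s=robot.read_state(); im=optics.read_camera("wrist"); print(s["tool_pos"],s["q"])
for l in("tub_grip","flask_turn"):
    for r in optics.regions_of("wrist",l)[:2]:
        e=r["extent"]; print(l,round(r["p"],2),e,at_z("wrist",((e[0]+e[2])/2,(e[1]+e[3])/2),.108,s))
        if l=="tub_grip" and r is not None:
            pass
X=[0.597,0.151,.113]; a=np.linspace(0,6.28,40)
for p in proj("wrist",np.c_[X[0]+.0255*np.cos(a),X[1]+.0255*np.sin(a),0*a+.113],s): cv2.circle(im,tuple(int(v) for v in p),1,(255,0,0),-1)
save(im,sys.argv[1])
E
python3 look.py w1.png
```

```text
[0.52567009 0.04908946 0.23146668] [-4.64989297e-02  2.77046358e-01 -6.87829041e-02  1.22401212e+00
  1.57214799e-03  1.81110302e+00]
tub_grip 0.98 [325.6, 25.1, 397.9, 102.4] [0.59634424 0.15751544 0.108     ]
flask_turn 0.86 [328.0, 217.7, 394.5, 284.0] [0.55935828 0.01453686 0.108     ]
```

View pics/w1.png

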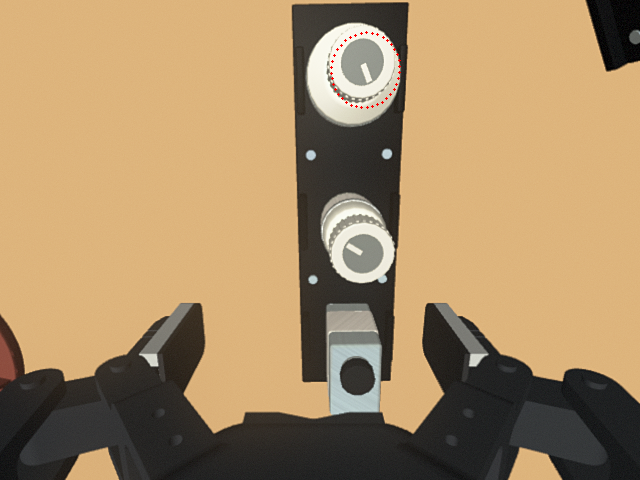

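The wrist view shows the short cap's disc at (362,62) and the flask cap at (362,252). My predicted ring is about 8 px too low, so the cap sits a few mm farther in +y. I'll go closer and measure again.

Emit:
drive_tool --steps '[{"slide": [0.25, 0.2, 0], "rotation": [0, 0, 0], "hand": 1}, {"slide": [0.25, 0.2, 0], "rotation": [0, 0, 0], "hand": 1}, {"slide": [0.25, 0.2, 0], "rotation": [0, 0, 0], "hand": 1}]'

```text
t: 2.37
tool_pos: [0.5774, 0.0814, 0.2317]
ee_rot: [[0.287, 0.958, 0.001], [0.958, -0.287, 0.0], [0.001, 0.001, -1.0]]
force: [-1.1, -0.6, -0.3]
finger_gap: 0.0854
finger_force: 0.0
```

```bash
sed -i 's/0.597,0.151/0.596,0.158/' look.py; python3 look.py w2.png; python3 - <<'E'
from h import *
print("top",at_z("top",(243,239),.113),"scene",at_z("scene",(390,224.5),.113))
s=robot.read_state(); print("tcp px",proj("wrist",s["tool_pos"],s), pose("wrist",s)[2]["mount"])
E
```

```text
[0.57737793 0.08138453 0.2317332 ] [1.44640808e-02 3.86319580e-01 8.83340774e-02 1.27202300e+00
 3.44538898e-04 1.87632635e+00]
flask_turn 0.69 [279.0, 265.1, 342.7, 336.8] [0.55540347 0.01375898 0.108     ]
top [0.59351484 0.15767053 0.113     ] scene [0.59855032 0.154427   0.113     ]
tcp px [[312.54186741 276.66728063]] [[-9.70636170e-05 -9.61527751e-01 -2.74707798e-01  7.02660138e-02]
 [ 9.99999839e-01 -2.46931423e-04  5.10971350e-04  2.69999136e-04]
 [-5.59147120e-04 -2.74707704e-01  9.61527620e-01 -1.81886071e-01]
 [ 0.00000000e+00  0.00000000e+00  0.00000000e+00  1.00000000e+00]]
```

View pics/w2.png

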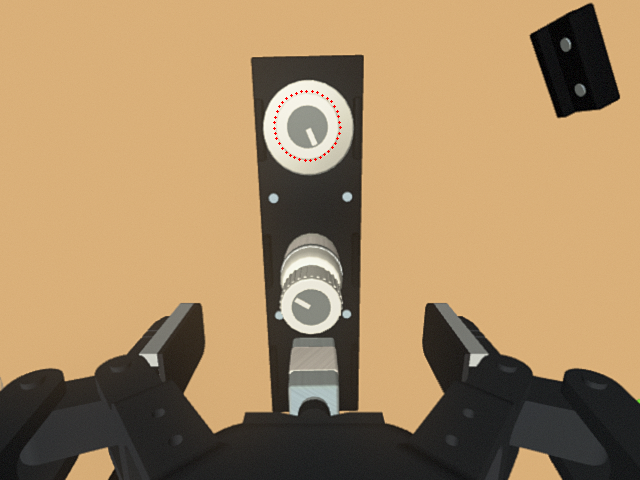

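The ring, drawn at (0.596, 0.158, 0.113), sits concentric with the cap disc at (308,127). I'll take that position, move over it and descend.

Emit:
drive_tool --steps '[{"slide": [0.394, -0.021, 0], "rotation": [0, 0, 0], "hand": 1}, {"slide": [0.394, -0.021, 0], "rotation": [0, 0, 0], "hand": 1}, {"slide": [0.394, -0.021, 0], "rotation": [0, 0, 0], "hand": 1}, {"slide": [0.394, -0.021, 0.2], "rotation": [0, 0, 0], "hand": 1}, {"slide": [0.394, -0.021, 0.4], "rotation": [0, 0, 0], "hand": 1}, {"slide": [0.394, -0.021, 0.6], "rotation": [0, 0, 0], "hand": 1}, {"slide": [0.394, -0.021, 0.6], "rotation": [0, 0, 0], "hand": 1}]'

```text
t: 3.1
tool_pos: [0.5878, 0.1561, 0.1056]
ee_rot: [[0.287, 0.958, -0.012], [0.958, -0.287, -0.002], [-0.005, -0.011, -1.0]]
force: [-1.7, -0.4, -0.5]
finger_gap: 0.0855
finger_force: 0.0
```

```bash
sed -i 's/0.597,0.151/0.596,0.158/' look.py; python3 look.py w3.png
```

```text
[0.58779138 0.15612736 0.1055575 ] [ 1.39638931e-01  5.14597980e-01 -4.44758683e-02  1.02345266e+00
 -2.87630089e-04  2.00173237e+00]
tub_grip 0.83 [275.5, 212.3, 378.8, 321.8] [0.59683833 0.15997809 0.108     ]
```

View pics/w3.png

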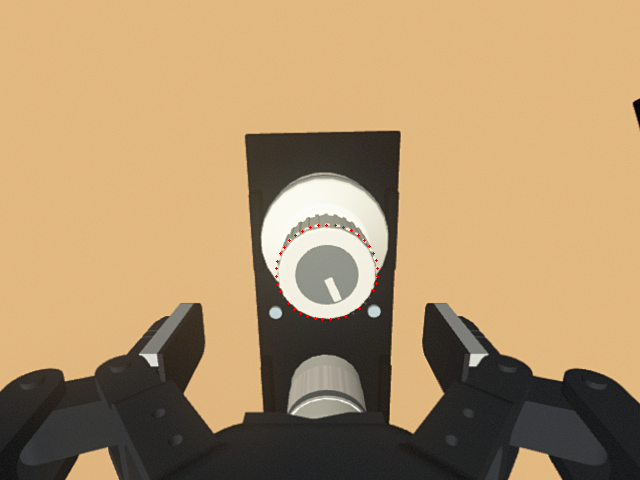

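The ring again matches the cap disc at (327,274), and the fingers straddle it on both sides. I'll descend to the grip height and close.

Emit:
drive_tool --steps '[{"slide": [0, 0, 0.07], "rotation": [0, 0, 0], "hand": 1}, {"slide": [0, 0, 0.138], "rotation": [0, 0, 0], "hand": 1}, {"slide": [0, 0, 0.138], "rotation": [0, 0, 0], "hand": 1}, {"slide": [0, 0, 0.138], "rotation": [0, 0, 0], "hand": 1}, {"slide": [0, 0, 0.138], "rotation": [0, 0, 0], "hand": 1}, {"slide": [0, 0, 0.138], "rotation": [0, 0, 0], "hand": 1}]'

```text
t: 3.75
tool_pos: [0.595, 0.1584, 0.0867]
ee_rot: [[0.286, 0.958, 0.003], [0.958, -0.286, 0.0], [0.001, 0.003, -1.0]]
force: [0.2, -0.3, -0.5]
finger_gap: 0.0856
finger_force: 0.0
```

Emit:
drive_tool --steps '[{"slide": [0, 0, 0.028], "rotation": [0, 0, 0], "hand": 1}, {"slide": [0, 0, 0.028], "rotation": [0, 0, 0], "hand": 1}, {"slide": [0, 0, 0.028], "rotation": [0, 0, 0], "hand": -1}, {"slide": [0, 0, 0.028], "rotation": [0, 0, 0], "hand": -1}, {"slide": [0, 0, 0.028], "rotation": [0, 0, 0], "hand": -1}, {"slide": [0, 0, 0.028], "rotation": [0, 0, 0], "hand": -1}, {"slide": [0, 0, 0.028], "rotation": [0, 0, 0], "hand": -1}, {"slide": [0, 0, 0.028], "rotation": [0, 0, 0], "hand": -1}]' --force 80

```text
t: 4.42
tool_pos: [0.5938, 0.1584, 0.0791]
ee_rot: [[0.286, 0.958, 0.0], [0.958, -0.286, 0.0], [0.0, 0.0, -1.0]]
force: [-0.2, -0.3, 0.5]
finger_gap: 0.0124
finger_force: 0.0
```

```bash
python3 look.py w4.png; python3 - <<'E'
from h import *
s=robot.read_state(); print(s)
a=optics.read_camera("scene")
save(np.hstack([cv2.resize(cv2.imread("pics/w4.png")[:,:,::-1],(400,300)),cv2.resize(a[130:330,290:490],(300,300))]),"c4.png")
E
```

```text
[0.59377023 0.15835871 0.07914382] [ 1.41704576e-01  5.37684861e-01 -7.92287579e-02  9.53839853e-01
  3.52004113e-05  2.00249964e+00]
tub_grip 0.61 [257.2, 234.7, 376.5, 355.3] [0.59633433 0.1600461  0.108     ]
{'t': 4.5667, 'q': array([ 1.41760396e-01,  5.37722444e-01, -7.92800244e-02,  9.53770090e-01,
       -2.19869221e-05,  2.00249090e+00]), 'dq': array([-6.85823499e-04, -5.05552744e-06,  1.79252971e-03, -3.23784481e-04,
       -6.57097278e-04, -1.49447086e-03]), 'tau': array([ 2.27660239e-03, -6.76603031e+01,  3.09711921e+01,  2.53002596e-03,
       -1.08563668e-04, -9.68744939e-05]), 'tool_pos': array([0.59375619, 0.15837014, 0.07910299]), 'ee_rot': array([[ 2.85889152e-01,  9.58262695e-01,  2.66365531e-05],
       [ 9.58262695e-01, -2.85889151e-01, -1.84082044e-05],
       [-1.00247940e-05,  3.07875211e-05, -9.99999999e-01]]), 'force': array([-0.56934768, -0.54622668,  0.18395609]), 'torque': array([ 0.02681963,  0.03733243, -0.00148373]), 'finger_force': 0.0, 'finger_gap': 2.7225271701794565e-05}
```

View pics/c4.png

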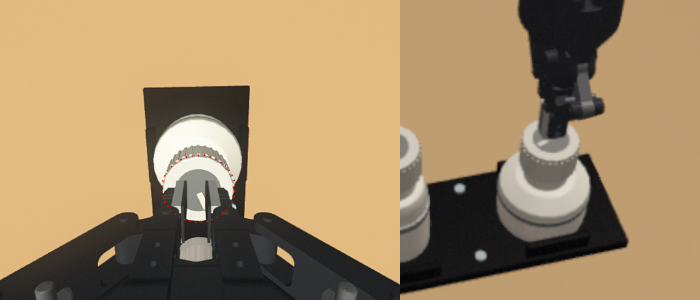

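```bash
python3 - <<'E'
from h import *
s=robot.read_state(); print("tcp",proj("wrist",s["tool_pos"],s),proj("scene",s["tool_pos"]),proj("top",s["tool_pos"]))
print("cap",proj("wrist",[.596,.158,.113],s),proj("scene",[.596,.158,.113]))
a=optics.read_camera("scene"); w=optics.read_camera("wrist")
save(np.hstack([cv2.resize(w[200:400,220:420],(400,400)),cv2.resize(a[170:270,340:440],(400,400),interpolation=cv2.INTER_CUBIC)]),"c5.png")
E
```

```text
tcp [[312.53950679 276.66703373]] [[387.95111717 237.67741948]] [[245.95643539 242.00348343]]
cap [[317.55379909 304.00300682]] [[391.20366869 222.18757591]]
```

View pics/c5.png

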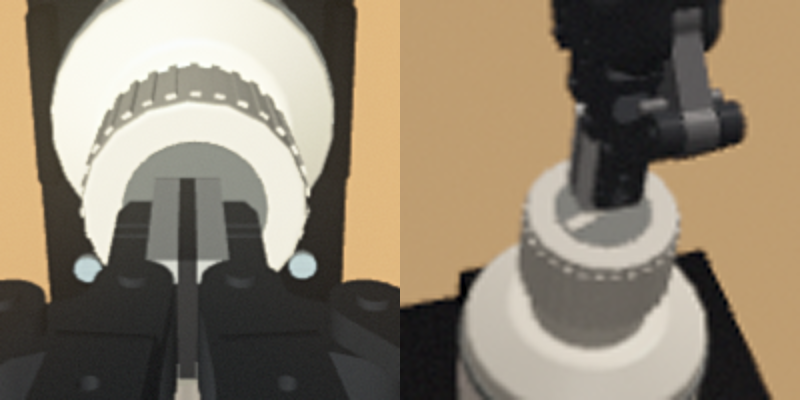

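The fingers closed above the cap, with their tips over the disc at about (395,221) in the scene view. The reported TCP should project to (388,238). So the real tips are well behind the nominal TCP, and I'll work out by how much.

```bash
python3 - <<'E'
from h import *
s=robot.read_state(); R=np.array(s["ee_rot"]);p=np.array(s["tool_pos"]); print(pose("wrist",s)[2]["fov_y"])
for d in (0,-.015,-.025,-.035,-.045):
    P=[p+R@np.array([x,y,d]) for x in(.011,-.011) for y in (-.01,.01)]
    print(d,proj("wrist",P,s).round().tolist(),proj("scene",P).round().tolist())
print("open tip edges (w3: cols 203/425 rows 303)")
for d in (-.013,-.025,-.04,-.05):
    print(d,proj("wrist",[p+R@np.array([x,y,d]) for x in (.011,-.011) for y in (-.0425,.0425)],s).round().tolist())
E
```

```text
66.1147332489826
0 [[293.0, 257.0], [332.0, 257.0], [294.0, 296.0], [331.0, 296.0]] [[394.0, 231.0], [398.0, 242.0], [378.0, 233.0], [382.0, 245.0]]
-0.015 [[292.0, 266.0], [333.0, 266.0], [292.0, 308.0], [333.0, 308.0]] [[395.0, 224.0], [399.0, 235.0], [379.0, 226.0], [383.0, 237.0]]
-0.025 [[290.0, 274.0], [335.0, 274.0], [291.0, 318.0], [334.0, 318.0]] [[396.0, 219.0], [400.0, 230.0], [380.0, 221.0], [384.0, 233.0]]
-0.035 [[289.0, 282.0], [336.0, 282.0], [290.0, 329.0], [335.0, 329.0]] [[396.0, 213.0], [401.0, 225.0], [380.0, 216.0], [385.0, 227.0]]
-0.045 [[287.0, 292.0], [337.0, 292.0], [288.0, 340.0], [336.0, 340.0]] [[397.0, 208.0], [402.0, 220.0], [381.0, 211.0], [385.0, 222.0]]
open tip edges (w3: cols 203/425 rows 303)
-0.013 [[225.0, 265.0], [400.0, 265.0], [228.0, 307.0], [397.0, 307.0]]
-0.025 [[219.0, 274.0], [406.0, 274.0], [222.0, 318.0], [403.0, 318.0]]
-0.04 [[210.0, 287.0], [415.0, 287.0], [214.0, 334.0], [411.0, 334.0]]
-0.05 [[203.0, 297.0], [422.0, 297.0], [207.0, 347.0], [418.0, 347.0]]
```

Tips: about 42 mm behind the nominal TCP when shut and about 55 mm when open, consistent with the stated 13 mm swing. I need to go about 40 mm lower, so I'll open and descend.

Emit:
drive_tool --steps '[{"slide": [0, 0.01, -0.1], "rotation": [0, 0, 0], "hand": 1}, {"slide": [0, 0.01, -0.1], "rotation": [0, 0, 0], "hand": 1}, {"slide": [0, 0.01, -0.1], "rotation": [0, 0, 0], "hand": 1}, {"slide": [0, 0.01, -0.1], "rotation": [0, 0, 0], "hand": 1}, {"slide": [0, 0.01, -0.1], "rotation": [0, 0, 0], "hand": 1}, {"slide": [0, 0.01, -0.1], "rotation": [0, 0, 0], "hand": 1}, {"slide": [0, 0.01, -0.1], "rotation": [0, 0, 0], "hand": 1}, {"slide": [0, 0.01, -0.1], "rotation": [0, 0, 0], "hand": 1}]'

```text
t: 5.38
tool_pos: [0.5954, 0.1578, 0.0987]
ee_rot: [[0.286, 0.958, -0.001], [0.958, -0.286, -0.0], [-0.0, -0.001, -1.0]]
force: [-0.6, -0.5, 0.4]
finger_gap: 0.0856
finger_force: 0.0
```

Emit:
drive_tool --steps '[{"slide": [0, 0, 0.1], "rotation": [0, 0, 0], "hand": 1}, {"slide": [0, 0, 0.18], "rotation": [0, 0, 0], "hand": 1}, {"slide": [0, 0, 0.24], "rotation": [0, 0, 0], "hand": 1}, {"slide": [0, 0, 0.3], "rotation": [0, 0, 0], "hand": 1}, {"slide": [0, 0, 0.3], "rotation": [0, 0, 0], "hand": 1}, {"slide": [0, 0, 0.3], "rotation": [0, 0, 0], "hand": 1}, {"slide": [0, 0, 0.3], "rotation": [0, 0, 0], "hand": 1}]'

```text
t: 5.97
tool_pos: [0.5961, 0.1578, 0.0398]
ee_rot: [[0.286, 0.958, 0.001], [0.958, -0.286, 0.0], [0.0, 0.001, -1.0]]
force: [-0.1, 0.2, 0.8]
finger_gap: 0.0854
finger_force: 0.0
```

Emit:
drive_tool --steps '[{"slide": [0, 0, 0], "rotation": [0, 0, 0], "hand": -1}, {"slide": [0, 0, 0], "rotation": [0, 0, 0], "hand": -1}, {"slide": [0, 0, 0], "rotation": [0, 0, 0], "hand": -1}, {"slide": [0, 0, 0], "rotation": [0, 0, 0], "hand": -1}, {"slide": [0, 0, 0], "rotation": [0, 0, 0], "hand": -1}, {"slide": [0, 0, 0], "rotation": [0, 0, 0], "hand": -1}, {"slide": [0, 0, 0], "rotation": [0, 0, 0], "hand": -1}, {"slide": [0, 0, 0], "rotation": [0, 0, 0], "hand": -1}]' --force 80

```text
t: 6.63
tool_pos: [0.5955, 0.1581, 0.04]
ee_rot: [[0.286, 0.958, 0.0], [0.958, -0.286, 0.0], [0.0, 0.0, -1.0]]
force: [-3.8, 0.0, 7.8]
finger_gap: 0.0481
finger_force: 81.2
```

Gripped at 48 mm with 81 N. Now pressing down 10 mm.

Emit:
drive_tool --steps '[{"slide": [0, 0, 0.02], "rotation": [0, 0, 0], "hand": -1}, {"slide": [0, 0, 0.04], "rotation": [0, 0, 0], "hand": -1}, {"slide": [0, 0, 0.05], "rotation": [0, 0, 0], "hand": -1}, {"slide": [0, 0, 0.05], "rotation": [0, 0, 0], "hand": -1}, {"slide": [0, 0, 0.05], "rotation": [0, 0, 0], "hand": -1}]'

```text
t: 7.05
tool_pos: [0.5955, 0.1581, 0.0305]
ee_rot: [[0.286, 0.958, 0.0], [0.958, -0.286, 0.0], [0.001, 0.0, -1.0]]
force: [-6.6, 0.6, 14.7]
finger_gap: 0.0482
finger_force: 81.6
```

14.7 N puts the depth at about 9.4 mm. I'll press 1 mm more and turn anticlockwise.

Emit:
drive_tool --steps '[{"slide": [0, 0, 0.006], "rotation": [0, 0, 0], "hand": -1}, {"slide": [0, 0, 0.006], "rotation": [0, 0, -0.06], "hand": -1}, {"slide": [0, 0, 0.006], "rotation": [0, 0, -0.12], "hand": -1}, {"slide": [0, 0, 0.006], "rotation": [0, 0, -0.18], "hand": -1}, {"slide": [0, 0, 0.006], "rotation": [0, 0, -0.24], "hand": -1}, {"slide": [0, 0, 0.006], "rotation": [0, 0, -0.3], "hand": -1}, {"slide": [0, 0, 0.006], "rotation": [0, 0, -0.3], "hand": -1}]'

```text
t: 7.63
tool_pos: [0.5953, 0.1581, 0.0295]
ee_rot: [[-0.186, 0.982, 0.0], [0.982, 0.186, 0.0], [0.0, 0.0, -1.0]]
force: [-7.0, 0.4, 15.3]
finger_gap: 0.0481
finger_force: 81.8
```

```bash
python3 -c "
from h import *
s=robot.read_state();print(s['torque'],s['force'],s['q'][5])"
```

```text
[0.07359094 1.54236483 0.0748857 ] [-7.00114835  0.38079191 15.30464247] 1.5240284201867575
```

The torque is 0.07 N m, which is just friction, so the cap is turning freely. Continuing.

Emit:
drive_tool --steps '[{"slide": [0, 0, 0], "rotation": [0, 0, -0.08], "hand": -1}, {"slide": [0, 0, 0], "rotation": [0, 0, -0.16], "hand": -1}, {"slide": [0, 0, 0], "rotation": [0, 0, -0.24], "hand": -1}, {"slide": [0, 0, 0], "rotation": [0, 0, -0.32], "hand": -1}, {"slide": [0, 0, 0], "rotation": [0, 0, -0.4], "hand": -1}, {"slide": [0, 0, 0], "rotation": [0, 0, -0.48], "hand": -1}, {"slide": [0, 0, 0], "rotation": [0, 0, -0.55], "hand": -1}, {"slide": [0, 0, 0], "rotation": [0, 0, -0.6], "hand": -1}]'

```text
t: 8.3
tool_pos: [0.5948, 0.1578, 0.0293]
ee_rot: [[-0.904, 0.427, -0.001], [0.427, 0.904, -0.0], [0.001, -0.0, -1.0]]
force: [-8.2, -1.0, 15.9]
finger_gap: 0.0483
finger_force: 81.7
```

Emit:
drive_tool --steps '[{"slide": [0, 0, 0], "rotation": [0, 0, 0], "hand": -1}, {"slide": [0, 0, 0], "rotation": [0, 0, 0], "hand": -1}]'

```text
t: 8.47
tool_pos: [0.5948, 0.1577, 0.0293]
ee_rot: [[-0.902, 0.432, -0.001], [0.432, 0.902, -0.0], [0.001, -0.0, -1.0]]
force: [-9.1, -0.6, 15.8]
finger_gap: 0.048
finger_force: 81.8
```

```bash
python3 -c "
from h import *
s=robot.read_state();print(s['torque'],s['force'],s['q'][5])"
```

```text
[-0.23272808  1.69112647  0.03361798] [-9.09360402 -0.61838214 15.84681222] 0.5867778038119869
```

Turned about 81° at friction-level torque. Letting go, then rising.

Emit:
drive_tool --steps '[{"slide": [0, 0, 0], "rotation": [0, 0, 0], "hand": 1}, {"slide": [0, 0, 0], "rotation": [0, 0, 0], "hand": 1}, {"slide": [0, 0, 0], "rotation": [0, 0, 0], "hand": 1}, {"slide": [0, 0, 0], "rotation": [0, 0, 0], "hand": 1}, {"slide": [0, 0, 0], "rotation": [0, 0, 0], "hand": 1}, {"slide": [0, 0, 0], "rotation": [0, 0, 0], "hand": 1}, {"slide": [0, 0, 0], "rotation": [0, 0, 0], "hand": 1}]'

```text
t: 9.05
tool_pos: [0.5956, 0.1578, 0.0278]
ee_rot: [[-0.902, 0.432, -0.0], [0.432, 0.902, -0.0], [0.0, -0.0, -1.0]]
force: [0.5, -0.3, -0.3]
finger_gap: 0.0853
finger_force: 0.0
```

Emit:
drive_tool --steps '[{"slide": [0, 0, -0.2], "rotation": [0, 0, 0], "hand": 1}, {"slide": [0, 0, -0.4], "rotation": [0, 0, 0], "hand": 1}, {"slide": [0, 0, -0.6], "rotation": [0, 0, 0], "hand": 1}, {"slide": [0, 0, -0.8], "rotation": [0, 0, 0], "hand": 1}, {"slide": [0, 0, -1], "rotation": [0, 0, 0], "hand": 1}, {"slide": [0, 0, -1], "rotation": [0, 0, 0], "hand": 1}, {"slide": [0, 0, -1], "rotation": [0, 0, 0], "hand": 1}, {"slide": [0, 0, -1], "rotation": [0, 0, 0], "hand": 1}]'

```text
t: 9.72
tool_pos: [0.5955, 0.1577, 0.2275]
ee_rot: [[-0.902, 0.432, -0.0], [0.432, 0.902, -0.0], [0.0, -0.0, -1.0]]
force: [-0.1, -0.6, -0.3]
finger_gap: 0.0855
finger_force: 0.0
```

```bash
python3 - <<'E'
from h import *
w=optics.read_camera("wrist"); a=optics.read_camera("scene"); t=optics.read_camera("top")
save(np.hstack([cv2.resize(w,(400,300)),cv2.resize(a[180:300,240:440],(400,300)[:1]+(300,),interpolation=cv2.INTER_CUBIC)]),"end.png")
E
```

```text
(no output)
```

View pics/end.png

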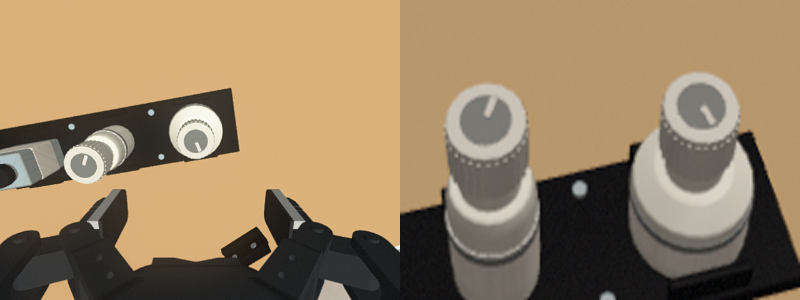

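In the final view the short cap's ridge has swung roughly 75–80° anticlockwise. Its disc is back at (391,223) in the scene view, so the cap is up. The flask's ridge is unchanged and the gripper is clear. Handing in.

```bash
python3 -c "
from station import job
print(job.finish_job())"
```

```text
the job is handed in; nothing more can be done
None
```

I opened the short bottle's cap: pressed about 10 mm down, turned about 80° anticlockwise and released. It sprang back up, the tall bottle's cap is still shut, and the job is handed in (no verdict was returned).

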